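# Lock the portion stop with its hex key

## Robot

A 7-joint arm with a two-finger parallel gripper is mounted at the origin on a cart in front of the work surface, level with it; the furniture and walls round the work are solid. World frame = base frame: x ahead of the robot, y to its left, z up, the work surface at z = 0. Lengths are in m, angles in rad, forces in N, time in s.
With the tool pointing down it reaches from about 0.4 to 0.85 m from the base axis. Payload 10.4 kg.
Tool frame: the origin (TCP) lies on the centre line of the jaws, within the pads' length; the fingertips stand 17 mm ahead of it and the grasp point (between the pads) lies 2 mm behind it; z points along the fingers, y is the line along which they close (so a half turn about z gives the same grasp; the last joint's range is limited). The gripper opens to 85 mm and grips with 20 to 120 N. Pads are 22 mm wide; open, the fingers measure 114 mm over their backs; the gripper's body (76 mm by 85 mm) begins 54 mm behind the grasp point. The pads swing forward as they close: fully open they stand 13 mm farther back than shut.
Start: joints at [-1.128, 0.332, -0.065, 1.46, 0.022, 1.35, -0.088], TCP at [0.281, 0.558, 0.248] pointing down, gripper open.
Joint ranges: [-2.6, 2.6], [-0.5, 2.12], [-1.47, 1.34], [0.16, 2.42], [-1.27, 4.41], [0.06, 2.06], [-2.6, 2.6]. Speed limits (rad/s): [2.22, 2.22, 2.79, 2.79, 3.14, 3.14, 3.14].

## Interface

Orientations are given as a unit quaternion [x, y, z, w].
In Python, from workcell import sensors, imaging, order, spotter gives the robot as it stands. The module is installed in compiled form; this text tells all that it offers.
- The arm moves only by the shell command python3 -m inch 'ROWS' [FORCE]. ROWS is JSON, a list that holds one entry, the list of rows, each a list of 7 numbers: the shift along the tool's x, y, z in m, then the turn, a rotation vector about the tool's x, y, z in rad, then the closure, from -1 (fully open) to 1 (shut). In form: [[[x, y, z, ax, ay, az, hand], ...]]. A call has 1 to 10 rows; each row is the pose to reach, as a shift and turn from the pose commanded when the call began, along the tool's axes at that moment; what a row does not reach only later rows make up. A row lasts 1/10 s, in which the tool goes at most 50 mm and 8.59 degrees, less where a joint would pass 70% of its speed; a pose out of reach is approached as far as the arm can. A call with a gripper value outside its range is refused whole. The fingers move at their own pace and stop on an object; FORCE is the grip in N (left out, the last holds). Time passes only in rows, so rows that repeat a pose let the fingers close. It gives the time, the measured TCP pose, the force, the opening and the grip force at its end, in the units of the state.
- sensors.get_obs(): the state, without advancing time (a new reading comes with each control period).
- imaging.camera(name): name is "side" or "top" or "wrist"; returns the picture (480x640x3 uint8, blue, green, red); there is no depth.
- imaging.calibration(name): a dict with "mtx" (3x3 intrinsics, pixels), "R" (3x3) and "t" (3): a world point X has camera coordinates R X + t; the wrist camera has in their place "tool_from_camera" (4x4, takes a point from camera to tool coordinates, whose origin is the TCP and whose axes are the flange's). Camera axes: x right, y down, z forward; pixel columns grow to the right and rows downward; lengths in m; the calibration is good to about 2 mm. The wrist camera is an equidistant fisheye: a pixel r from the principal point sees the ray r / f radians off the axis. A picture is of the moment at which its call begins: read the wrist's pose just before it. calibration takes no time and is no camera call.
- order.hand_in(): hands the job in; it is judged then, once.
Trained networks look in the newest picture that a camera, given by its name, has taken for a name from the list of things; names that differ only in an ending like _2 or _b are one class to them, and where a whole thing is asked for, a point or a joint stands for the part that bears it (a point fixed in the world has none). Each returns a list of dicts, best first, with "conf" (0 to 1); they miss things now and then, are a little off and sometimes report something else, mostly with a low value. They report only what shows in the picture. A call takes as long as a camera call.
- spotter.look_for(label, camera): "pixel" ([column, row] in pixels, amid what is visible of it).
The state is a dict: "clock": time; "joint_pos": joint angles; "joint_velocities": joint speeds; "tau": joint torques, N m; "position": TCP position; "ee_rot": TCP orientation; "ft_force": force on the tool from outside, world axes, zero at the start; "torque": the same for the moment, N m; "grip_width": opening from 0.0 (shut) to 1.0 (fully open); "grasp_force": force on a finger pad.
Only numpy, scipy, OpenCV 4.12 (cv2) and the standard library are available. Lean on these libraries where they do the work, as an engineer would, in place of code of your own. Each camera call takes 0.05 s, during which the arm holds its last target. There are 200 camera calls.

## Task

The stop of the omelette portion guide is set to the right mark but still loose. Lift the hex key out of its holder, feel its tip into the recessed socket of the lock screw in the stop's block, and turn clockwise, a quarter turn at a time, until the screw is hand-tight against its stop, without forcing it; work gently so that the stop keeps its setting and the slab on the board and the measuring cup stay where they are. Then put the key back in its holder, fully home and upright.

Things in the scene. Friction and masses are not known exactly. Their poses are not given: they have to be found in the camera images.
- guide: Portion guide fixed on the worktable: steel base 256 x 260 mm, on it a white board (top 24 mm above the table) on the robot's side and behind it an aluminium rail along the guide's y, at x = +90 mm. Origin on the table under the base; x points away from the robot across the board to the rail, y to the left along the rail, z up.
- holder (a point): Centre of the mouth of the hole in the key holder, a steel block 44 x 44 mm and 64 mm high at the rail's left end. The upright round hole is 22 mm wide, 56 mm deep. The key hangs in it: its collar rests on the block's top, at this point's height, its tip is 46 mm below this point. Axes as the guide's.
- bore (a point): Centre of the mouth of the upright bore, 30 mm wide, in the top of the sliding stop's steel block (56 x 56 mm, top 68 mm above the table). The lock screw's flat round head, 22 mm wide, lies 17 mm below this point; in it is a hexagon socket 15 mm across flats, 16 mm deep. How the hexagon is turned is not told. Axes as the guide's.
- lock_screw (a joint): Angle of the lock screw (rad): 0 backed off, starts at 0 to 0.4, grows clockwise seen from above, comes tight on a firm stop at 4.0; drag 0.18 N m, 0.4 N m is tight. The screw is captive with play: its axis lies up to 3 mm off the bore's along each of the guide's x and y, unseen in the poses, and gives up to 3.5 mm from centre along each to a sideways push of 4 N.
- key: Hex key 107 mm long, 0.12 kg, upright. Origin: centre of the tip's face; z up to the handle. Steel shank: hexagon 14 mm across flats (flats face +x and -x) up to 46 mm; the lowest 3 mm are a round nose tapering from 13.6 to 11 mm. Collar 25 mm wide at 46 mm. Black handle 30 x 30 mm square, sides along x and y, 48 to 106 mm. Starts in the holder, turned at random.
- slab: Slab of baked omelette, 130 x 104 x 36 mm, on the board between the fence and the steel knife posts; leave it alone. Origin at the centre of its underside.
- measuring_cup: Steel measuring cup, 78 mm wide and 79 mm high, with a handle, standing on the table behind the guide; leave it alone. Origin at its underside.
- fence_end (a point): Upper corner, on the robot's side, of the stop's fence: an upright steel plate 5 mm thick and 36 mm high (top 62 mm above the table) that runs from the stop's block towards the robot across the board. Block and fence are one piece and slide along the rail at a sideways push of about 9 N.

How it is judged:
On the way, in this order (a step that is already met when the one before it is completed fails the run):
1. the key's tip is down in the screw's socket, at least 10 mm below the top of the screw head (z of key in the frame of bore below -0.027 m and horizontal distance between key and bore below 0.008 m), for 0.2 s.
2. the lock screw has been turned tight with the key still in it (value of joint lock_screw above 3.8 rad and z of key in the frame of bore below -0.02 m and horizontal distance between key and bore below 0.008 m), for 0.1 s.
At the end, for the whole second after the job is handed in: Lock screw past 3.8 of its 4.0 rad; stop's block within 6 mm of its setting; key at rest in its holder, collar within 3 mm of the block's top, under 0.1 rad off upright, tip within 8 mm of the hole's axis; slab within 20 mm and cup within 30 mm of their start (value of joint lock_screw above 3.8 rad and distance of bore from where it was at the start of the episode below 0.006 m and horizontal distance between key and holder below 0.008 m and z of key in the frame of holder below -0.043 m and angle between key's own z axis and vertical below 0.1 rad and linear speed of key below 0.02 m/s and distance of slab from where it was at the start of the episode below 0.02 m and distance of measuring_cup from where it was at the start of the episode below 0.03 m); the robot touches nothing.
It fails at once if the stop is pushed more than 6 mm off its setting (distance of bore from where it was at the start of the episode above 0.006 m).
It fails at once if the key is forced: pressed on the guide or its screw with more than 120 N (contact force between key and guide above 120 N).
It fails at once if the omelette slab is pushed more than 20 mm (distance of slab from where it was at the start of the episode above 0.02 m).
It fails at once if the measuring cup is pushed more than 30 mm (distance of measuring_cup from where it was at the start of the episode above 0.03 m).
It also fails if it takes over 72 s, if anything falls off the work surface, if the arm or the gripper's body presses on something with over 40 N, if the wrist force passes 120 N, or if a joint passes its speed limit or range.

## Working session

There is one attempt and no reset: what is moved stays moved. The work goes in short steps, Python scripts to look and compute and a shell command to move; the robot and the scene stay as the last step left them, time stands still between calls to the robot, and variables do not carry over. Pictures are saved under pics/ and viewed, at most 10 in all, crops included, and the job is handed in when it is done.

```bash
mkdir -p pics; cat > h.py <<'E'
import numpy as np, cv2
from workcell import sensors, imaging, order, spotter
from scipy.spatial.transform import Rotation as R
def snap(n,fn=None):
    im=imaging.camera(n)
    if fn: cv2.imwrite('pics/'+fn,im)
    return im
def ray(n,px,obs=None):
    c=imaging.calibration(n);K=np.array(c['mtx'])
    if n=='wrist':
        d=(np.array(px)-K[:2,2])/[K[0,0],K[1,1]];r=np.hypot(*d)
        v=np.r_[d/max(r,1e-9)*np.sin(r),np.cos(r)]
        T=np.array(c['tool_from_camera']);o=obs or sensors.get_obs();Q=R.from_quat(o['ee_rot']).as_matrix()
        return np.array(o['position'])+Q@T[:3,3],Q@T[:3,:3]@v
    Rm=np.array(c['R']);t=np.array(c['t'])
    v=np.linalg.solve(K,np.r_[px,1]);return -Rm.T@t,Rm.T@v
def onz(n,px,z,obs=None):
    o,v=ray(n,px,obs);return o+v*(z-o[2])/v[2]
def proj(n,X,obs=None):
    c=imaging.calibration(n);K=np.array(c['mtx'])
    if n=='wrist':
        T=np.array(c['tool_from_camera']);o=obs or sensors.get_obs();Q=R.from_quat(o['ee_rot']).as_matrix()
        p=T[:3,:3].T@(Q.T@(np.array(X)-o['position'])-T[:3,3]);r=np.hypot(p[0],p[1]);a=np.arctan2(r,p[2])
        return K[:2,2]+a*p[:2]/max(r,1e-9)*[K[0,0],K[1,1]]
    p=np.array(c['R'])@X+c['t'];p=K@p;return p[:2]/p[2]
E
python3 - <<'E'
from h import *
np.set_printoptions(precision=4,suppress=True)
o=sensors.get_obs();print(o)
a=[snap(n,n+'0.png') for n in('top','side','wrist')]
cv2.imwrite('pics/a.png',cv2.resize(np.hstack(a[:2]),(800,300)))
Z=dict(key=.09,holder=.064,bore=.068,slab=.04,measuring_cup=.04,fence_end=.062,guide=.02)
for n in('top','side','wrist'):
  for l in Z:
    for d in spotter.look_for(l,n)[:2]:print(n,l,d['conf'],d['pixel'],onz(n,d['pixel'],Z[l],o))
for n in('top','side','wrist'):
  c=imaging.calibration(n);print(n,c)
E
```

```text
{'clock': 0.0, 'joint_pos': array([-1.1276,  0.3329, -0.0647,  1.4609,  0.0216,  1.3499, -0.0885]), 'joint_velocities': array([-0.0001,  0.0001,  0.0002, -0.0003,  0.0013, -0.0018,  0.0005]), 'tau': array([  0.0002, -62.5442,   0.0492, -39.1618,   0.0162,   0.0098,
        -0.    ]), 'position': array([0.2805, 0.5581, 0.2475]), 'ee_rot': array([ 0.2308,  0.973 , -0.0007, -0.0001]), 'ft_force': array([-0.0055,  0.254 ,  0.3138]), 'torque': array([-0.0382,  0.0186, -0.0332]), 'grasp_force': 0.0, 'grip_width': 1.0000994049615775}
top key 0.83 [261.2, 225.2] [0.5415 0.288  0.09  ]
top holder 0.83 [336.4, 265.5] [0.4647 0.149  0.064 ]
top bore 0.76 [356.3, 225.2] [0.5404 0.1085 0.068 ]
top slab 0.59 [302.6, 293.2] [0.416  0.2148 0.04  ]
top measuring_cup 0.89 [264.9, 133.3] [0.7392 0.2828 0.04  ]
top fence_end 0.74 [358.2, 224.2] [0.5433 0.1043 0.062 ]
top guide 0.64 [336.4, 262.6] [0.4754 0.1471 0.02  ]
top guide 0.53 [356.0, 223.9] [0.5518 0.1053 0.02  ]
side key 0.9 [276.4, 212.2] [0.5399 0.2873 0.09  ]
side holder 0.75 [283.1, 303.0] [0.4317 0.0974 0.064 ]
side bore 0.62 [319.5, 294.6
[... 735 characters left out ...]
,
       [ 0.1793, -0.0022, -0.9838]]), 't': array([0.2047, 0.5376, 1.08  ])}
side {'mtx': array([[602.8787,   0.    , 315.105 ],
       [  0.    , 602.8787, 241.7102],
       [  0.    ,   0.    ,   1.    ]]), 'R': array([[ 0.8191, -0.5733, -0.0217],
       [-0.3588, -0.4824, -0.7991],
       [ 0.4477,  0.6623, -0.6008]]), 't': array([-0.3469,  0.3498,  0.7333])}
wrist {'mtx': array([[371.6483,   0.    , 324.0914],
       [  0.    , 371.6483, 242.8895],
       [  0.    ,   0.    ,   1.    ]]), 'tool_from_camera': array([[ 0.0002, -0.9566, -0.2915,  0.0746],
       [ 1.    ,  0.0002, -0.0001,  0.0003],
       [ 0.0002, -0.2915,  0.9566, -0.1249],
       [ 0.    ,  0.    ,  0.    ,  1.    ]])}
```

View pics/top0.png

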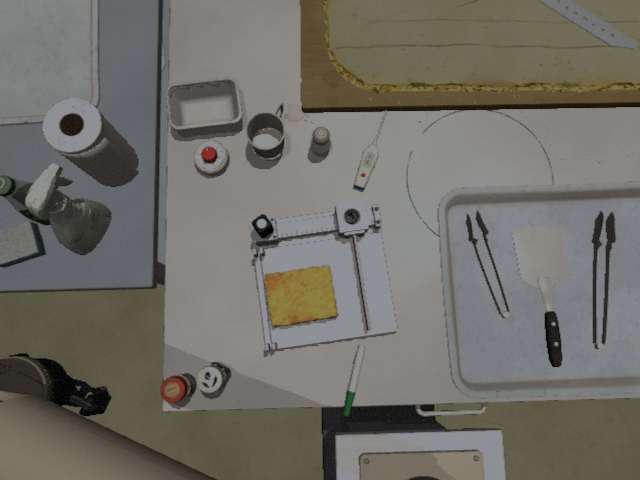

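View pics/side0.png

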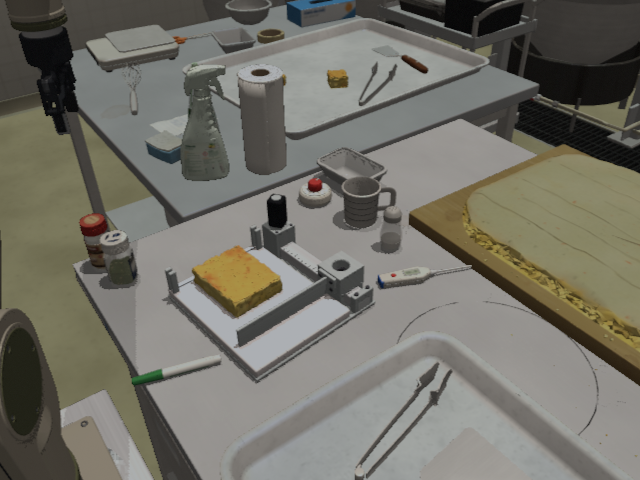

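```bash
python3 - <<'E'
from h import *
np.set_printoptions(precision=4,suppress=True)
def tri(p,q):
    a,u=ray('top',p);b,v=ray('side',q);s=np.linalg.lstsq(np.c_[u,-v],b-a,rcond=None)[0];return a+u*s[0],b+v*s[1]
print('bore',tri([351,216],[341,266]),onz('top',[351,216],.066),onz('side',[341,266],.066))
print('keytop',onz('top',[261,220],.124),onz('side',[277,197],.124))
print('keymid',tri([261.2,225.2],[276.4,212.2]))
a,b=onz('top',[351,216],.066),onz('top',[261,222],.11)
print(np.degrees(np.arctan2(*(b-a)[1::-1])))
a,b=cv2.imread('pics/top0.png')[200:250,240:290],cv2.imread('pics/top0.png')[190:240,325:375]
w=cv2.imread('pics/wrist0.png')
cv2.imwrite('pics/b.png',np.hstack([cv2.resize(x,(400,400),interpolation=cv2.INTER_CUBIC) for x in(a,b)]))
E
```

```text
bore (array([0.5595, 0.1176, 0.0635]), array([0.5608, 0.1169, 0.0638])) [0.559  0.1178 0.066 ] [0.5592 0.1148 0.066 ]
keytop [0.5448 0.2852 0.124 ] [0.5418 0.2843 0.124 ]
keymid (array([0.5417, 0.2881, 0.0891]), array([0.5407, 0.2886, 0.089 ]))
95.15577269348101
```

View pics/b.png

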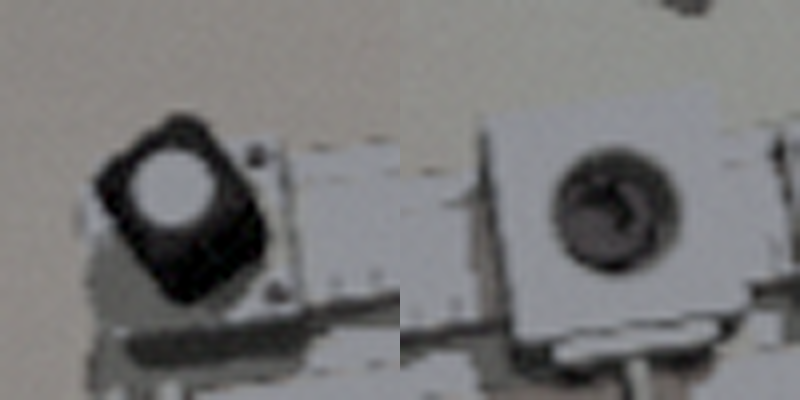

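```bash
python3 -m inch '[[[-0.04,-0.02,0,0,0,0,-1],[-0.085,-0.042,0,0,0,0,-1],[-0.13,-0.065,0,0,0,0,-1],[-0.175,-0.087,0,0,0,0,-1],[-0.22,-0.11,0,0,0,0,-1],[-0.265,-0.132,0,0,0,0,-1],[-0.31,-0.155,0,0,0,0,-1],[-0.355,-0.177,0,0,0,0,-1],[-0.4,-0.2,0,0,0,0,-1],[-0.4,-0.2,0,0,0,0,-1]]]' 60; python3 - <<'E'
from h import *
np.set_printoptions(precision=4,suppress=True)
o=sensors.get_obs();w=snap('wrist','w1.png');print(o['position'],o['ee_rot'],o['joint_pos'])
for l,z in(('key',.1),('holder',.064),('bore',.068)):
  for d in spotter.look_for(l,'wrist')[:2]:print(l,d['conf'],d['pixel'],onz('wrist',d['pixel'],z,o))
print(proj('wrist',[.543,.286,.124],o),proj('wrist',[.559,.117,.068],o))
E
```

```text
clock: 2.2
position: [0.5518, 0.1924, 0.2485]
ee_rot: [0.236, 0.972, -0.001, 0.001]
ft_force: [-0.4, -1.4, 0.7]
grip_width: 1.004
grasp_force: 0.0
[0.5518 0.1924 0.2485] [ 0.2358  0.9718 -0.0012  0.0013] [-0.5963  0.2393  0.2149  1.5858 -0.0487  1.3214  0.7194]
key 0.96 [427.7, 162.1] [0.5391 0.2864 0.1   ]
holder 0.77 [248.6, 158.5] [0.475  0.1607 0.064 ]
bore 0.83 [233.6, 239.2] [0.5295 0.1149 0.068 ]
[438.6451 170.3377] [252.4565 266.4122]
```

View pics/w1.png

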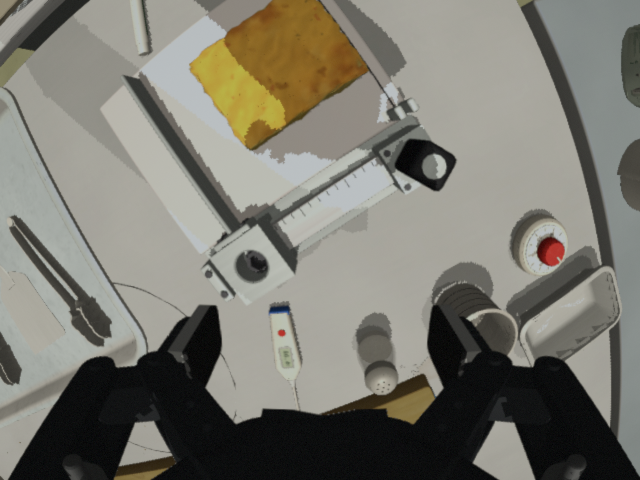

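```bash
python3 - <<'E'
from h import *
w=cv2.imread('pics/w1.png')
a,b=w[130:200,385:465],w[225:295,210:290]
cv2.imwrite('pics/c.png',np.hstack([cv2.resize(x,(400,350),interpolation=cv2.INTER_CUBIC) for x in(a,b)]))
E
```

```text
(no output)
```

View pics/c.png

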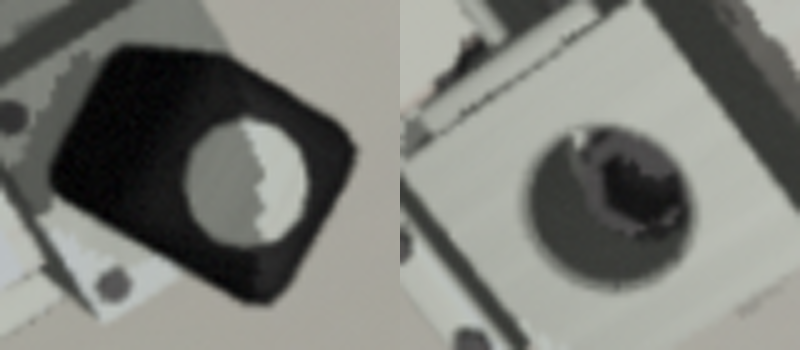

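```bash
python3 -m inch '[[[-0.03,-0.016,0.03,0,0,0,-1],[-0.06,-0.032,0.06,0,0,0,-1],[-0.09,-0.048,0.09,0,0,0,-1],[-0.116,-0.063,0.12,0,0,0,-1],[-0.116,-0.063,0.12,0,0,0,-1],[-0.116,-0.063,0.12,0,0,0,-1]]]'; python3 - <<'E'
from h import *
np.set_printoptions(precision=4,suppress=True)
class O(dict):pass
o1=dict(position=np.array([0.5518,0.1924,0.2485]),ee_rot=[0.2358,0.9718,-0.0012,0.0013])
P=[onz('wrist',p,.124,o1) for p in([437.4,190.4],[456,160],[430,141],[434.4,166.6])]
print(np.array(P));e=P[1]-P[0];f=P[2]-P[1]
print('edges',np.degrees(np.arctan2(e[1],e[0])),np.degrees(np.arctan2(f[1],f[0])),np.linalg.norm(e),np.linalg.norm(f))
print('mid diag',(P[0]+P[2])/2)
o=sensors.get_obs();w=snap('wrist','w2.png');print(o['position'],o['ee_rot'],o['joint_pos'])
p=proj('wrist',[.559,.117,.06],o);print(p);x,y=map(int,p)
x0,y0=max(x-50,0),max(y-45,0)
cv2.imwrite('pics/d.png',cv2.resize(w[y0:y0+100,x0:x0+100],(600,600),interpolation=cv2.INTER_CUBIC));print(x0,y0)
E
```

```text
clock: 3.0
position: [0.623, 0.0931, 0.1276]
ee_rot: [0.23, 0.973, 0.0, -0.001]
ft_force: [0.1, 0.2, -0.0]
grip_width: 0.999
grasp_force: 0.0
[[0.5555 0.2794 0.124 ]
 [0.5418 0.3007 0.124 ]
 [0.5219 0.2888 0.124 ]
 [0.5393 0.2842 0.124 ]]
edges 122.85845578339513 -149.1223169229395 0.02531358966012728 0.02312184561525713
mid diag [0.5387 0.2841 0.124 ]
[0.623  0.0931 0.1276] [ 0.2302  0.9731  0.     -0.0008] [-0.4213  0.4366  0.2587  1.6008 -0.1212  1.1214  0.9733]
[309.529  146.1324]
259 101
```

View pics/d.png

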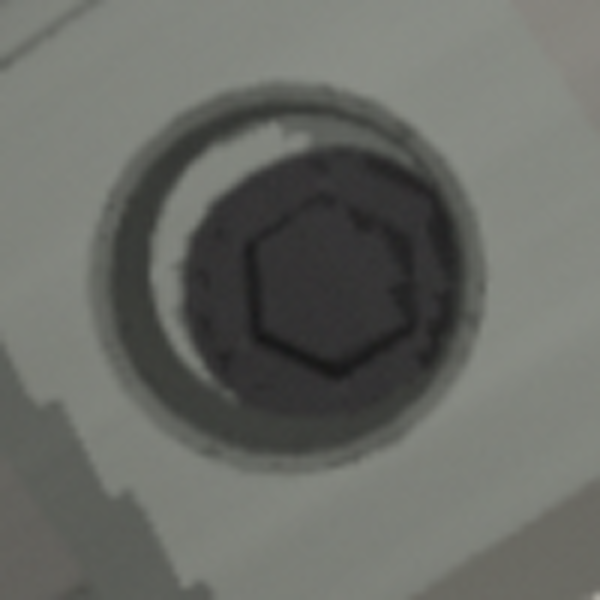

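```bash
python3 - <<'E'
from h import *
np.set_printoptions(precision=4,suppress=True)
o=dict(position=np.array([0.623,0.0931,0.1276]),ee_rot=[0.2302,0.9731,0,-0.0008])
f=lambda u,v,z:onz('wrist',[259+u/6,101+v/6],z,o)
print('bore',f(288,275,.068),'screw',f(331,284,.051))
c=f(331,284,.051)
for u,v in((325,192),(250,240),(262,330),(335,375),(410,330),(412,240)):
  d=f(u,v,.051)-c;print(np.degrees(np.arctan2(d[1],d[0]))%360,np.hypot(d[0],d[1]))
e=f(590,20,.068)-f(0,0,.068)
a,b=f(480,500,.068),f(600,432,.068) 
for p,q in(((0,65),(100,0)),((0,340),(200,590)),((510,0),(590,105))):
  d=f(*q,.068)-f(*p,.068);print('edge',np.degrees(np.arctan2(d[1],d[0]))%90)
print('now',sensors.get_obs()['position'])
E
```

```text
bore [0.5587 0.1162 0.068 ] screw [0.5613 0.1183 0.051 ]
156.90126248480973 0.008343225598003738
214.20512282030822 0.008288915856727997
276.98067777404145 0.00746579396619992
335.6803224965221 0.008268891315325872
32.82432597804985 0.008220235262638109
92.11584591581833 0.008264610920497444
edge 5.0489121872675184
edge 10.867588490735596
edge 10.632178051711312
now [0.6233 0.094  0.1287]
```

```bash
python3 -m inch '[[[0.01,0.008,-0.04,0,0,-0.148,-1],[0.035,0.028,-0.07,0,0,-0.296,-1],[0.065,0.05,-0.07,0,0,-0.444,-1],[0.095,0.074,-0.07,0,0,-0.592,-1],[0.125,0.098,-0.07,0,0,-0.74,-1],[0.155,0.122,-0.07,0,0,-0.888,-1],[0.185,0.145,-0.07,0,0,-1.036,-1],[0.21,0.165,-0.07,0,0,-1.184,-1],[0.222,0.174,-0.07,0,0,-1.332,-1],[0.222,0.174,-0.07,0,0,-1.48,-1]]]'; python3 -m inch '[[[0,0,0,0,0,-0.148,-1],[0,0,0,0,0,-0.296,-1],[0,0,0,0,0,-0.444,-1],[0,0,0,0,0,-0.592,-1],[0,0,0,0,0,-0.74,-1],[0,0,0,0,0,-0.888,-1],[0,0,0,0,0,-1.036,-1],[0,0,0,0,0,-1.105,-1],[0,0,0,0,0,-1.105,-1]]]'; python3 - <<'E'
from h import *
np.set_printoptions(precision=4,suppress=True)
o=sensors.get_obs();w=snap('wrist','w3.png');print(o['position'],o['ee_rot'],o['joint_pos'])
print(o['position'],R.from_quat(o['ee_rot']).as_matrix())
p=proj('wrist',[.541,.285,.11],o);print(p);x,y=map(int,p)
x0,y0=max(x-50,0),max(y-50,0)
cv2.imwrite('pics/e.png',cv2.resize(w[y0:y0+100,x0:x0+100],(600,600),interpolation=cv2.INTER_CUBIC));print(x0,y0)
E
```

```text
clock: 4.05
position: [0.5001, 0.3524, 0.2001]
ee_rot: [-0.492, 0.871, 0.001, 0.001]
ft_force: [0.9, -0.7, -0.4]
grip_width: 1.003
grasp_force: 0.0
clock: 4.95
position: [0.4955, 0.3493, 0.1849]
ee_rot: [0.848, -0.529, 0.0, 0.02]
ft_force: [0.2, 0.2, -2.1]
grip_width: 1.004
grasp_force: 0.0
[0.4955 0.3493 0.1849] [ 0.8482 -0.5293  0.      0.0202] [ 0.0172  0.5403 -0.972   1.5237  0.4547  1.3592  2.594 ]
[0.4955 0.3493 0.1849] [[ 0.4397 -0.8979 -0.0213]
 [-0.8979 -0.4389 -0.0342]
 [ 0.0214  0.0342 -0.9992]]
[295.6592 129.0006]
245 79
```

View pics/e.png

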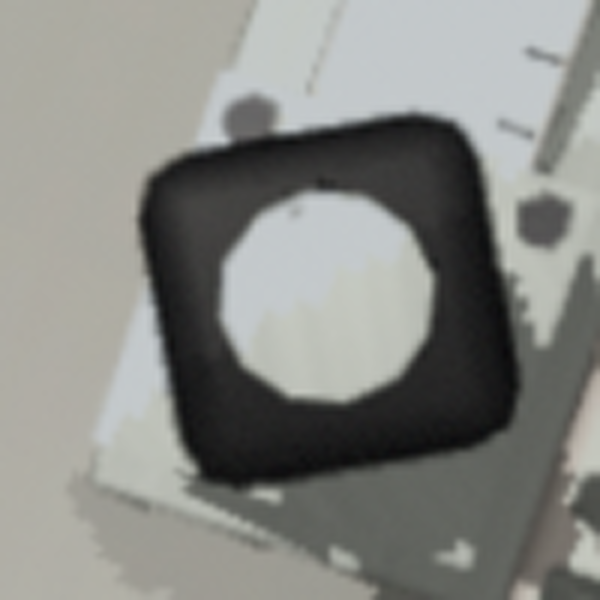

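```bash
python3 - <<'E'
from h import *
np.set_printoptions(precision=4,suppress=True)
o=dict(position=np.array([0.4955,0.3493,0.1849]),ee_rot=[0.8482,-0.5293,0,0.0202])
f=lambda u,v,z=.124:onz('wrist',[245+u/6,79+v/6],z,o)
print('disc',f(327,297))
A=[]
for p,q in(((180,155),(430,115)),((480,150),(515,390)),((145,220),(200,470)),((240,485),(480,435))):
  d=f(*q)-f(*p);A.append(np.degrees(np.arctan2(d[1],d[0]))%90)
print(A)
print((f(145,220)+f(515,390)+f(430,115)+f(240,485))/4)
E
python3 -m inch '[[[0,0,0,0,0,0.148,-1],[0,0,0,0,0,0.296,-1],[0,0,0,0,0,0.444,-1],[0,0,0,0,0,0.592,-1],[0,0,0,0,0,0.74,-1],[0,0,0,0,0,0.888,-1],[0,0,0,0,0,1.036,-1],[0,0,0,0,0,1.184,-1],[0,0,0,0,0,1.332,-1],[0,0,0,0,0,1.475,-1]]]'
python3 - <<'E'
from h import *
o=sensors.get_obs();M=R.from_quat(o['ee_rot']).as_matrix();print(o['joint_pos'],np.degrees(np.arctan2(M[1,1],M[0,1])),M[:,2])
E
```

```text
disc [0.5387 0.2841 0.124 ]
[np.float64(34.528806516321396), np.float64(34.25670887172201), np.float64(37.71979099825343), np.float64(37.40565022321465)]
[0.5381 0.2842 0.124 ]
clock: 6.0
position: [0.4961, 0.3488, 0.1845]
ee_rot: [-0.266, 0.964, -0.014, -0.015]
ft_force: [-0.4, -0.2, -0.2]
grip_width: 1.002
grasp_force: 0.0
[-0.16747859  0.44588273 -0.68889233  1.53268356  0.29561749  1.30839593
  1.21340155] 120.92820353729594 [-0.02206171 -0.03419696 -0.99917158]
```

```bash
cat >> h.py <<'E'
def goto(pos,ydeg):
    o=sensors.get_obs();M=R.from_quat(o['ee_rot']).as_matrix();a=np.radians(ydeg)
    y=np.array([np.cos(a),np.sin(a),0]);z=np.array([0,0,-1.]);D=np.c_[np.cross(y,z),y,z]
    print('shift',(M.T@(np.array(pos)-o['position'])).round(4),'rot',R.from_matrix(M.T@D).as_rotvec().round(4))
def st():
    o=sensors.get_obs();M=R.from_quat(o['ee_rot']).as_matrix()
    print('t',o['clock'],'pos',o['position'].round(4),'y',np.degrees(np.arctan2(M[1,1],M[0,1])).round(1),'z',M[:,2].round(3),'F',o['ft_force'].round(1),'T',o['torque'].round(2),'w',round(o['grip_width'],3),'g',round(o['grasp_force'],1),'j7',o['joint_pos'][6].round(2))
E
python3 -c "
from h import *
goto([.5385,.284,.18],125)"
```

```text
shift [-0.0033 -0.0773  0.0058] rot [-0.0167 -0.0371 -0.0714]
```

```bash
python3 -m inch '[[[-0.0015,-0.035,0.003,-0.0167,-0.0371,-0.0714,-1],[-0.0033,-0.077,0.006,-0.0167,-0.0371,-0.0714,-1],[-0.0033,-0.077,0.006,-0.0167,-0.0371,-0.0714,-1],[-0.0033,-0.077,0.006,-0.0167,-0.0371,-0.0714,-1]]]'>/dev/null; python3 - <<'E'
from h import *
st();goto([.5385,.284,.1],125)
o=sensors.get_obs();w=snap('wrist','w4.png');print(proj('wrist',[.5385,.284,.124],o));cv2.imwrite('pics/f.png',w)
E
```

```text
t 6.4 pos [0.5396 0.2831 0.1793] y 125.2 z [-0.001 -0.001 -1.   ] F [-0.1  0.8  0.1] T [ 0.03  0.06 -0.03] w 1.003 g 0.0 j7 1.43
shift [0.0003 0.0014 0.0793] rot [-0.0002 -0.001   0.0034]
[325.97938617 277.59737869]
```

View pics/f.png

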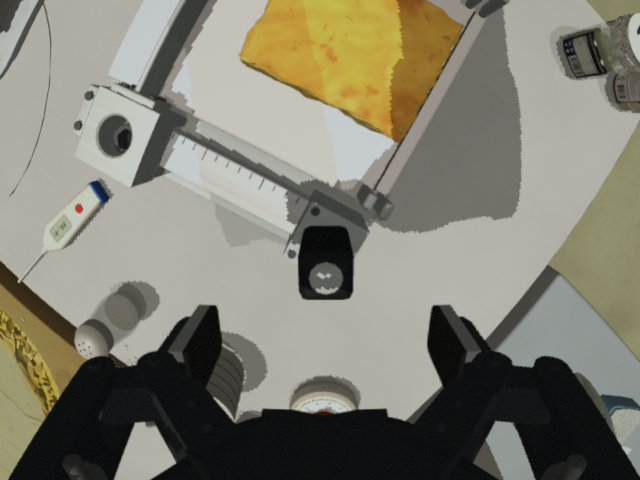

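```bash
python3 -m inch '[[[0,0.001,0.03,0,0,0,-0.6],[0,0.001,0.06,0,0,0,-0.3],[0,0.001,0.079,0,0,0,-0.2],[0,0.001,0.079,0,0,0,-0.2],[0,0.001,0.079,0,0,0,0.2],[0,0.001,0.079,0,0,0,1],[0,0.001,0.079,0,0,0,1],[0,0.001,0.079,0,0,0,1],[0,0.001,0.079,0,0,0,1],[0,0.001,0.079,0,0,0,1]]]' 70; python3 -c "
from h import *
st()"
```

```text
clock: 7.45
position: [0.5389, 0.285, 0.1008]
ee_rot: [-0.304, 0.953, 0.001, -0.0]
ft_force: [-1.4, 1.8, 6.3]
grip_width: 0.341
grasp_force: 69.9
t 7.45 pos [0.5389 0.285  0.1008] y 125.4 z [-0.001  0.001 -1.   ] F [-1.4  1.8  6.3] T [ 0.43  0.45 -0.05] w 0.341 g 69.9 j7 1.39
```

```bash
python3 -m inch '[[[0,0,-0.01,0,0,0,1],[0,0,-0.03,0,0,0,1],[0,0,-0.06,0,0,0,1],[0,0,-0.085,0,0,0,1],[0.0196,-0.0372,-0.085,0,0,0,1],[0.0392,-0.0745,-0.085,0,0,0,1],[0.0587,-0.1117,-0.085,0,0,0,1],[0.0783,-0.149,-0.085,0,0,0,1],[0.0783,-0.149,-0.085,0,0,0,1],[0.0783,-0.149,-0.085,0,0,0,1]]]'; python3 - <<'E'
from h import *
st();o=sensors.get_obs();goto([.5613,.1183,.155],125.4)
a=snap('side','s2.png');b=snap('top','t2.png')
T=o['position'];t=T-[0,0,.083]
for n,im in(('side',a),('top',b)):
  p=proj(n,t);q=proj(n,T);print(n,p,q,spotter.look_for('key',n)[:1])
  x,y=map(int,(p+q)/2);c=im[y-50:y+50,x-50:x+50].copy();print(x-50,y-50)
  cv2.imwrite('pics/g_%s.png'%n,cv2.resize(c,(400,400),interpolation=cv2.INTER_CUBIC))
cv2.imwrite('pics/g.png',np.hstack([cv2.imread('pics/g_%s.png'%n) for n in('side','top')]))
E
```

```text
clock: 8.45
position: [0.5613, 0.1156, 0.1847]
ee_rot: [-0.302, 0.953, -0.0, -0.001]
ft_force: [-0.9, 0.3, -1.1]
grip_width: 0.342
grasp_force: 69.2
t 8.45 pos [0.5613 0.1156 0.1847] y 125.2 z [-0.002 -0.001 -1.   ] F [-0.9  0.3 -1.1] T [0.01 0.01 0.02] w 0.342 g 69.2 j7 1.75
shift [-0.0017  0.0022  0.0297] rot [ 0.0001 -0.0027 -0.004 ]
side [341.80666171 248.57120229] [342.06467271 206.84708532] [{'pixel': [341.8, 214.8], 'conf': 0.73}]
291 177
top [353.255717   210.97183228] [356.32238193 201.02159775] [{'pixel': [356.8, 213.5], 'conf': 0.41}]
304 155
```

View pics/g.png

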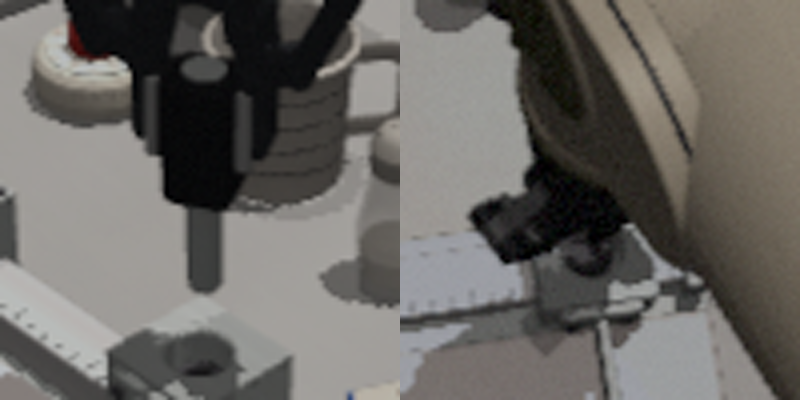

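```bash
python3 -m inch '[[[0,0,0.015,0,0,0,1],[0,0,0.03,0,0,0,1],[0,0,0.03,0,0,0,1],[0,0,0.03,0,0,0,1]]]' >/dev/null; python3 -c "
from h import *
st();goto([.5613,.1183,.138],125.4)"
```

```text
t 9.05 pos [0.5604 0.117  0.1532] y 125.4 z [-0.005 -0.001 -1.   ] F [-0.2 -0.  -1.1] T [-0.01 -0.02  0.04] w 0.341 g 69.2 j7 1.73
shift [-0.0015  0.0005  0.0152] rot [ 0.0016 -0.0044 -0.0008]
```

```bash
python3 -m inch '[[[-0.0015,0.0005,0.005,0,-0.004,0,1],[-0.0015,0.0005,0.01,0,-0.004,0,1],[-0.0015,0.0005,0.015,0,-0.004,0,1],[-0.0015,0.0005,0.018,0,-0.004,0,1],[-0.0015,0.0005,0.02,0,-0.004,0,1],[-0.0015,0.0005,0.02,0,-0.004,0,1]]]' >/dev/null; python3 -c "
from h import *
st()"
```

```text
t 9.65 pos [0.5617 0.1181 0.1339] y 125.3 z [ 0.     0.001 -1.   ] F [ 0.5  0.7 -1.3] T [-0.01 -0.04 -0.04] w 0.339 g 69.2 j7 1.72
```

```bash
python3 -m inch '[[[0,0,0.001,0,0,0,1],[0,0,0.002,0,0,0,1],[0,0,0.003,0,0,0,1],[0,0,0.004,0,0,0,1],[0,0,0.004,0,0,0,1]]]' >/dev/null; python3 -c "
from h import *
st()"
```

```text
t 10.15 pos [0.562  0.1182 0.1303] y 125.3 z [ 0.001  0.001 -1.   ] F [-0.2 -0.8  1.2] T [-0.07  0.06  0.01] w 0.345 g 69.7 j7 1.72
```

```bash
python3 -m inch '[[[0,0,0.001,0,0,0,1],[0,0,0.002,0,0,0,1],[0,0,0.003,0,0,0,1],[0,0,0.003,0,0,0,1]]]' >/dev/null; python3 -c "
from h import *
st()"
```

```text
t 10.55 pos [0.5618 0.1183 0.1275] y 125.3 z [ 0.001  0.001 -1.   ] F [-2.3 -1.9  5.1] T [-0.15  0.66 -0.01] w 0.342 g 70.9 j7 1.72
```

```bash
python3 -m inch '[[[0,0,0.001,0,0,0,1],[0,0,0.002,0,0,0,1],[0,0,0.003,0,0,0,1],[0,0,0.003,0,0,0,1]]]' >/dev/null; python3 -c "
from h import *
st()"
```

```text
t 10.95 pos [0.5627 0.1185 0.1259] y 125.3 z [ 0.003  0.001 -1.   ] F [-4.1 -1.8 16.3] T [-0.37  1.08  0.03] w 0.341 g 72.1 j7 1.71
```

```bash
python3 -m inch '[[[0.001,0,-0.002,0,0,0,1],[0.0015,0,-0.002,0,0,0.06,1],[0.0015,0,-0.001,0,0,-0.06,1],[0.0015,0,0.000,0,0,0.06,1],[0.0015,0,0.001,0,0,-0.06,1],[0.0015,0,0.001,0,0,0,1],[0.0015,0,0.001,0,0,0,1]]]' >/dev/null; python3 -c "
from h import *
st()"
```

```text
t 11.65 pos [0.5618 0.1181 0.1247] y 125.3 z [ 0.004  0.002 -1.   ] F [-0.4  0.8 11.4] T [0.1  0.19 0.11] w 0.346 g 71.8 j7 1.71
```

```bash
python3 -m inch '[[[0,0,0,0,0,-0.1,1],[0,0,0,0,0,-0.15,1],[0,0,0,0,0,-0.15,1]]]' >/dev/null; python3 -c "
from h import *
st()"; python3 -m inch '[[[0,0,0,0,0,0.1,1],[0,0,0,0,0,0.2,1],[0,0,0,0,0,0.3,1],[0,0,0,0,0,0.3,1]]]' >/dev/null; python3 -c "
from h import *
st()"
```

```text
t 11.95 pos [0.5617 0.118  0.1245] y 134.0 z [ 0.003  0.002 -1.   ] F [-0.2  0.7 10.9] T [ 0.15  0.07 -0.05] w 0.342 g 71.7 j7 1.86
t 12.35 pos [0.5618 0.1181 0.1245] y 116.6 z [ 0.004  0.002 -1.   ] F [ 0.8 -0.6  8.5] T [ 0.19 -0.07  0.17] w 0.344 g 71.5 j7 1.57
```

```bash
python3 -m inch '[[[0,0,0.001,0,0,-0.1,1],[0,0,0.002,0,0,-0.15,1],[0,0,0.002,0,0,-0.05,1],[0,0,0.002,0,0,-0.15,1],[0,0,0.002,0,0,-0.15,1]]]' ; python3 - <<'E'
from h import *
st()
a=snap('side','s3.png');o=sensors.get_obs();T=o['position']
print(proj('side',T),proj('side',T+[0,0,.024]),proj('side',T-[0,0,.037]))
x,y=map(int,proj('side',T));print(x-50,y-50)
cv2.imwrite('pics/h.png',cv2.resize(a[y-50:y+50,x-50:x+50],(600,600),interpolation=cv2.INTER_CUBIC))
E
```

```text
clock: 12.85
position: [0.5614, 0.1179, 0.1218]
ee_rot: [-0.305, 0.953, 0.001, 0.002]
ft_force: [2.3, 0.7, 4.9]
grip_width: 0.347
grasp_force: 70.9
t 12.85 pos [0.5614 0.1179 0.1218] y 125.5 z [ 0.003  0.002 -1.   ] F [2.3 0.7 4.9] T [ 0.38 -0.62  0.04] w 0.347 g 70.9 j7 1.72
[341.1441706  238.20894464] [341.20707042 226.29964607] [341.05071267 255.90404291]
291 188
```

View pics/h.png

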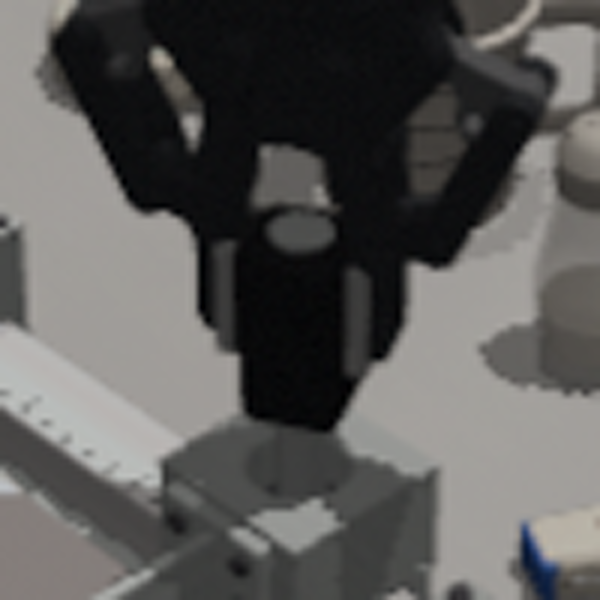

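```bash
python3 -m inch '[[[0,0,0.001,0,0,0.05,1],[0,0,0.002,0,0,-0.05,1],[0,0,0.002,0,0,0,1],[0,0,0.002,0,0,0,1]]]' >/dev/null; python3 -c "
from h import *
st()"
```

```text
t 13.3 pos [0.5612 0.1177 0.1192] y 125.2 z [ 0.002  0.002 -1.   ] F [3.6 1.7 0.9] T [ 0.65 -1.04  0.07] w 0.348 g 70.5 j7 1.71
```

```bash
python3 -m inch '[[[-0.0007,0,0,0,0,0.1,1],[-0.0007,0,0,0,0,0.2,1],[-0.0007,0,0,0,0,0.3,1],[-0.0007,0,0,0,0,0.4,1],[-0.0007,0,0,0,0,0.5,1],[-0.0007,0,0,0,0,0.6,1],[-0.0007,0,0,0,0,0.7,1],[-0.0007,0,0,0,0,0.785,1],[-0.0007,0,0,0,0,0.785,1]]]' >/dev/null; python3 -c "
from h import *
st()"
```

```text
t 14.2 pos [0.5615 0.1179 0.1192] y 80.3 z [ 0.001  0.001 -1.   ] F [3.3 1.9 1.4] T [ 0.48 -1.08  0.1 ] w 0.336 g 70.5 j7 0.97
```

```bash
python3 -m inch '[[[-0.0006,0.0005,0,0,0,0.1,1],[-0.0006,0.0005,0,0,0,0.2,1],[-0.0006,0.0005,0,0,0,0.3,1],[-0.0006,0.0005,0,0,0,0.4,1],[-0.0006,0.0005,0,0,0,0.5,1],[-0.0006,0.0005,0,0,0,0.6,1],[-0.0006,0.0005,0,0,0,0.7,1],[-0.0006,0.0005,0,0,0,0.8,1],[-0.0006,0.0005,0,0,0,0.8,1]]]' >/dev/null; python3 -c "
from h import *
st()"
```

```text
t 15.1 pos [0.562  0.1178 0.1191] y 34.5 z [ 0.001  0.001 -1.   ] F [3.  0.2 1.8] T [-0.05 -0.86  0.06] w 0.34 g 70.7 j7 0.21
```

```bash
python3 -m inch '[[[-0.0005,0,0,0,0,0.1,1],[-0.0005,0,0,0,0,0.2,1],[-0.0005,0,0,0,0,0.3,1],[-0.0005,0,0,0,0,0.4,1],[-0.0005,0,0,0,0,0.5,1],[-0.0005,0,0,0,0,0.6,1],[-0.0005,0,0,0,0,0.7,1],[-0.0005,0,0,0,0,0.8,1],[-0.0005,0,0,0,0,0.9,1],[-0.0005,0,0,0,0,0.9,1]]]' >/dev/null; python3 -c "
from h import *
st()"
```

```text
t 16.1 pos [0.562  0.1173 0.1191] y -16.9 z [ 0.     0.001 -1.   ] F [ 1.3 -0.8  3.8] T [-0.22 -0.51  0.09] w 0.341 g 70.8 j7 -0.65
```

```bash
python3 -m inch '[[[0,0,0,0,0,0.1,1],[0,0,0,0,0,0.2,1],[0,0,0,0,0,0.3,1],[0,0,0,0,0,0.4,1],[0,0,0,0,0,0.5,1],[0,0,0,0,0,0.6,1],[0,0,0,0,0,0.7,1],[0,0,0,0,0,0.8,1],[0,0,0,0,0,0.8,1]]]' >/dev/null; python3 -c "
from h import *
st()"; python3 -m inch '[[[0,0,0,0,0,0.08,1],[0,0,0,0,0,0.16,1],[0,0,0,0,0,0.24,1],[0,0,0,0,0,0.3,1],[0,0,0,0,0,0.3,1]]]' >/dev/null; python3 -c "
from h import *
st()"
```

```text
t 17.0 pos [0.5619 0.1173 0.1191] y -62.7 z [-0.  0. -1.] F [-0.  -1.9  5. ] T [-0.54 -0.11  0.16] w 0.338 g 71.0 j7 -1.41
t 17.5 pos [0.5617 0.1173 0.1189] y -79.8 z [-0.001  0.    -1.   ] F [-0.3 -1.5  4.1] T [-0.6   0.12  0.18] w 0.346 g 71.0 j7 -1.7
```

```bash
for i in 1 2; do python3 -m inch '[[[0,0,0,0,0,0.05,1],[0,0,0,0,0,0.1,1],[0,0,0,0,0,0.1,1]]]' >/dev/null; python3 -c "
from h import *
st()"; done
```

```text
t 17.8 pos [0.5618 0.1174 0.1189] y -85.5 z [-0.     0.001 -1.   ] F [-0.4 -2.2  4.4] T [-0.72  0.19  0.25] w 0.344 g 71.0 j7 -1.79
t 18.1 pos [0.5618 0.1174 0.1189] y -91.3 z [-0.     0.001 -1.   ] F [-1.  -2.7  3.3] T [-0.78  0.38  0.24] w 0.34 g 70.9 j7 -1.89
```

```bash
for i in 1 2; do python3 -m inch '[[[0,0,0,0,0,0.05,1],[0,0,0,0,0,0.1,1],[0,0,0,0,0,0.1,1]]]' >/dev/null; python3 -c "
from h import *
st()"; done
```

```text
t 18.4 pos [0.5617 0.1175 0.1188] y -97.1 z [-0.001  0.001 -1.   ] F [-1.5 -3.4  3.6] T [-0.69  0.38  0.2 ] w 0.342 g 70.9 j7 -1.99
t 18.7 pos [0.5617 0.1175 0.1188] y -102.8 z [-0.001  0.001 -1.   ] F [-1.1 -2.7  2.5] T [-0.75  0.43 -0.05] w 0.342 g 70.8 j7 -2.08
```

```bash
for i in 1 2 3; do python3 -m inch '[[[0,0,0,0,0,0.05,1],[0,0,0,0,0,0.1,1],[0,0,0,0,0,0.1,1]]]' >/dev/null; python3 -c "
from h import *
st()"; done
```

```text
t 19.0 pos [0.5617 0.1176 0.1187] y -108.6 z [-0.001  0.001 -1.   ] F [-0.8 -3.2  1.7] T [-0.73  0.47 -0.02] w 0.34 g 70.7 j7 -2.18
t 19.3 pos [0.5616 0.1177 0.1185] y -114.3 z [-0.001  0.001 -1.   ] F [-1.8 -2.6 -1.2] T [-0.53  0.3  -0.02] w 0.345 g 70.3 j7 -2.28
t 19.6 pos [0.5618 0.1179 0.1186] y -120.0 z [-0.     0.001 -1.   ] F [-1.  -1.2 -1.8] T [-0.41  0.33  0.06] w 0.339 g 70.2 j7 -2.37
```

```bash
python3 -m inch '[[[0,0,0,0,0,0.04,1],[0,0,0,0,0,0.08,1],[0,0,0,0,0,0.08,1]]]' >/dev/null; python3 -c "
from h import *
st()";python3 -m inch '[[[0,0,0,0,0,0.04,1],[0,0,0,0,0,0.08,1],[0,0,0,0,0,0.08,1],[0,0,0,0,0,0.08,1]]]' >/dev/null; python3 -c "
from h import *
st()"
```

```text
t 19.9 pos [0.5618 0.1178 0.1188] y -124.6 z [-0.     0.001 -1.   ] F [-1.1 -1.4 -1.5] T [-0.29  0.37 -0.03] w 0.342 g 70.1 j7 -2.45
t 20.3 pos [0.5618 0.1177 0.1188] y -129.2 z [-0.     0.001 -1.   ] F [-2.  -1.1 -2. ] T [-0.48  0.72  0.05] w 0.345 g 70.2 j7 -2.52
```

```bash
python3 -m inch '[[[0,0,0,0,0,0,-0.4],[0,0,0,0,0,0,-0.4],[0,0,0,0,0,0,-0.4],[0,0,0,0,0,0,-0.4]]]'; python3 - <<'E'
from h import *
st();o=sensors.get_obs();w=snap('wrist','w5.png')
print(proj('wrist',o['position']+[0,0,.024],o));g=cv2.cvtColor(w,cv2.COLOR_BGR2GRAY)
x,y=map(int,proj('wrist',o['position']+[0,0,.024],o));c=g[y-50:y+50,x-60:x+60]
print(spotter.look_for('key','wrist')[:2])
m=(c>100).astype(np.uint8);n,l,s,ce=cv2.connectedComponentsWithStats(m)
for i in range(1,n):
  if s[i,4]>60:print(s[i],ce[i]+[x-60,y-50])
E
```

```text
clock: 20.7
position: [0.5624, 0.1179, 0.1194]
ee_rot: [0.942, -0.336, 0.0, -0.001]
ft_force: [-0.1, 0.5, 1.0]
grip_width: 0.698
grasp_force: 0.0
t 20.7 pos [0.5624 0.1179 0.1194] y -129.3 z [ 0.001  0.002 -1.   ] F [-0.1  0.5  1. ] T [-0.06  0.01 -0.01] w 0.698 g 0.0 j7 -2.53
[324.41965257 368.05521992]
[{'pixel': [324.9, 330.5], 'conf': 0.69}]
[   0    0   83   96 2752] [286.58757267 377.61409884]
[ 100    3   20   78 1099] [375.77616015 359.81801638]
```

```bash
python3 -m inch '[[[0,0,0,0,0,-0.147,-0.4],[0,0,0,0,0,-0.294,-0.4],[0,0,0,0,0,-0.441,-0.4],[0,0,0,0,0,-0.588,-0.4],[0,0,0,0,0,-0.735,-0.4],[0,0,0,0,0,-0.882,-0.4],[0,0,0,0,0,-1.029,-0.4],[0,0,0,0,0,-1.176,-0.4],[0,0,0,0,0,-1.323,-0.4],[0,0,0,0,0,-1.47,-0.4]]]'>/dev/null; python3 -m inch '[[[0,0,0,0,0,-0.1,-0.4],[0,0,0,0,0,-0.1,-0.4],[0,0,0,0,0,-0.1,1],[0,0,0,0,0,-0.1,1],[0,0,0,0,0,-0.1,1],[0,0,0,0,0,-0.1,1],[0,0,0,0,0,-0.1,1]]]' 70 >/dev/null; python3 -c "
from h import *
st()";
for i in 1 2 3 4; do python3 -m inch '[[[0,0,0,0,0,0.06,1]]]' >/dev/null; python3 -c "
from h import *
st()"; done
```

```text
t 22.5 pos [0.5622 0.1178 0.1193] y -39.4 z [ 0.001  0.001 -1.   ] F [-0.   0.7  3. ] T [-0.08  0.14  0.02] w 0.34 g 68.7 j7 -1.02
t 22.6 pos [0.5622 0.1178 0.1193] y -42.9 z [ 0.001  0.001 -1.   ] F [ 0.2 -0.1  2.1] T [-0.05  0.08  0.15] w 0.345 g 68.7 j7 -1.08
t 22.7 pos [0.5622 0.1178 0.1192] y -46.4 z [ 0.001  0.001 -1.   ] F [-0.2 -0.9  1. ] T [-0.08  0.1   0.26] w 0.34 g 68.7 j7 -1.14
t 22.8 pos [0.5622 0.1178 0.1193] y -49.8 z [ 0.001  0.001 -1.   ] F [-0.6 -0.7  2.3] T [-0.12  0.08  0.36] w 0.343 g 68.8 j7 -1.2
t 22.9 pos [0.5622 0.1178 0.1193] y -53.3 z [ 0.001  0.001 -1.   ] F [-0.8 -0.6  1.8] T [-0.1   0.13  0.43] w 0.342 g 68.9 j7 -1.25
```

```bash

for i in 1 2 3; do python3 -m inch '[[[0,0,0,0,0,0.05,1],[0,0,0,0,0,0.05,1]]]' >/dev/null; python3 -c "
from h import *
st()"; done
```

```text
t 23.1 pos [0.5622 0.1178 0.1193] y -56.0 z [ 0.001  0.001 -1.   ] F [-0.4 -0.9  2.1] T [-0.12  0.1   0.35] w 0.345 g 68.7 j7 -1.3
t 23.3 pos [0.5622 0.1177 0.1192] y -58.8 z [ 0.001  0.001 -1.   ] F [-0.3 -1.   2.4] T [-0.1   0.06  0.27] w 0.342 g 68.7 j7 -1.35
t 23.5 pos [0.5622 0.1177 0.1192] y -61.7 z [ 0.001  0.001 -1.   ] F [-0.4 -0.3  3.7] T [-0.14  0.04  0.32] w 0.349 g 68.8 j7 -1.39
```

```bash
python3 -m inch '[[[0,0,0,0,0,0,-0.2],[0,0,0,0,0,0,-0.2],[0,0,0,0,0,0,-0.2],[0,0,0,0,0,0,-0.2]]]' >/dev/null; python3 - <<'E'
from h import *
st();o=sensors.get_obs();w=snap('wrist','w6.png')
g=cv2.cvtColor(w,cv2.COLOR_BGR2GRAY)
for r in range(300,440,10):print(r,' '.join('%3d'%v for v in g[r,270:380:4]))
E
```

```text
t 23.9 pos [0.562  0.1177 0.119 ] y -61.7 z [ 0.     0.001 -1.   ] F [ 0.6 -0.7  0.4] T [0.01 0.03 0.07] w 0.6 g 0.0 j7 -1.39
300 101 100 100 102  71  11  14  10  11  12  10  14   8  12  15  14  15  16  13  13  11  11  15  96 103 100 102 148
310 116 101 101  99  13  11  12  13  17  11  15  11   8  10  12   9  11  15  11  15  14  14  15  21 101 102 103  73
320 144 129 127  62  12  11  14   6   8   8   9   4   9  12  10  12  11  17  18  14  19  15  12  12  97 112 108 105
330 154 154 152  14  15  15  15  11  14  16  12  14  14  12  13  17  16  17  11  11  27  24  28  13  41 204 204 204
340 154 155 153  13  13  17  17  17  16  16  21  17  15  17  18  19  18  20  19  14  16  16  17  13  41 204 202 164
350 176 187 155  30  14  15  17  17  18  65 100 102  97  99 100 101 100  99  73  20  17  16  18  15  34 192 166 166
360 207 154 153  50  15  12  18  28  98  95  98 100  98  98 100 101  99 100  99  95  47  18  19  13  46 164 165 165
370 153 151  71  77  11  16  17  29  98  96  97 100  98  99  99 100 100  98  98  95  37  19  14  11  47 165 165 166
380 150  71  98 192  43  15  11  17  14  54  97  99  98  97  99  99 100  99  68  15  16  13  15  15 151 165 165 165
390  70 107 193 174 210 160  42  10  15  13  16  14  11  13  16  15  19  25  33  50  57  71 154 166 166 166 166 166
400 134 193 196 210 210 211 211 207 202 202 203 203 203 202 203 202 203 203 193 167 166 166 166 166 167 166 167 167
410  16  14  16  15  35  48  73 148 188 201 203 203 202 202 202 203 202 164 164 155 118  63  38  29  15  16  17  16
420  13  17  18  15  15  18  13  18  17  12  12  14  15  18  14  16  18  16  13  17  14  15  14  15  17  19  15  13
430  15  15  16  15  17  16  15  14  18  15  21  18  17  18  17  11  14  15  12  15  14  17  18  18  15  18  17  16
```

```bash
cat >> h.py <<'E'
def hangle(w,o):
    g=cv2.cvtColor(w,cv2.COLOR_BGR2GRAY).astype(int);P=[]
    for c in range(302,350,3):
        r=382
        while g[r,c]<90 and r<415:r+=1
        P.append([c,r])
    P=[p for p in P if 384<p[1]<405];W=np.array([onz('wrist',p,o['position'][2]+.022,o) for p in P])
    d=np.polyfit(range(len(W)),W[:,:2],1)[0];M=R.from_quat(o['ee_rot']).as_matrix()
    a=np.degrees(np.arctan2(*d[::-1]))-np.degrees(np.arctan2(M[1,1],M[0,1]))
    print('handle - tool yaw',(a+45)%90-45,[p[1] for p in P])
E
python3 - <<'E'
from h import *
o=sensors.get_obs();hangle(cv2.imread('pics/w6.png'),o)
E
python3 -m inch '[[[0,0,0,0,0,0,1],[0,0,0,0,0,0,1],[0,0,0,0,0,0,1],[0,0,0,0,0,0,1],[0,0,0,0,0,0,1]]]' 110 >/dev/null; python3 -c "
from h import *
st()";
for i in 1 2 3 4; do python3 -m inch '[[[0,0,0,0,0,0.05,1]]]' >/dev/null; python3 -c "
from h import *
st()"; done
```

```text
handle - tool yaw 1.8660962696337933 [392, 392, 392, 391, 391, 391]
t 24.45 pos [0.5622 0.1177 0.1194] y -61.7 z [ 0.001  0.001 -1.   ] F [-0.4 -0.7  3. ] T [-0.14  0.28  0.11] w 0.337 g 106.7 j7 -1.39
t 24.55 pos [0.5622 0.1177 0.1193] y -64.6 z [ 0.001  0.001 -1.   ] F [-1.   0.2  4.6] T [-0.11  0.25  0.33] w 0.337 g 107.9 j7 -1.44
t 24.65 pos [0.5622 0.1177 0.1193] y -67.6 z [ 0.001  0.001 -1.   ] F [-1.8 -0.4  3. ] T [-0.18  0.23  0.42] w 0.342 g 108.3 j7 -1.49
t 24.75 pos [0.5622 0.1177 0.1193] y -70.4 z [ 0.001  0.001 -1.   ] F [-0.1 -0.8  3.4] T [-0.22  0.2   0.  ] w 0.341 g 106.7 j7 -1.54
t 24.85 pos [0.5622 0.1177 0.1193] y -73.3 z [ 0.001  0.001 -1.   ] F [-0.4 -0.5  4.1] T [-0.24  0.25  0.01] w 0.339 g 106.7 j7 -1.59
```

```bash

for i in 1 2 3 4 5 6 7 8; do python3 -m inch '[[[0,0,0,0,0,0.06,1]]]' >/dev/null; python3 -c "
from h import *
o=sensors.get_obs();M=R.from_quat(o['ee_rot']).as_matrix()
print(np.degrees(np.arctan2(M[1,1],M[0,1])).round(1),o['torque'].round(2),o['ft_force'].round(1),o['joint_pos'][6].round(2),o['tau'][6].round(2))"; done
```

```text
-76.8 [-0.21  0.25  0.11] [-0.9 -0.6  4.5] -1.65 1.22
-80.2 [-0.19  0.21  0.1 ] [ 0.4 -0.4  5.1] -1.7 1.15
-83.7 [-0.13  0.24  0.03] [-0.  -1.1  4.1] -1.76 1.19
-87.1 [-0.13  0.22 -0.  ] [-1.4 -0.7  3.4] -1.82 1.19
-90.5 [-0.1   0.11  0.06] [-1.1  0.5  2.8] -1.88 1.19
-94.0 [-0.08  0.05  0.01] [-0.4 -0.9  3.2] -1.93 1.19
-97.4 [-0.1   0.07 -0.  ] [-0.5 -0.2  2.9] -1.99 1.19
-100.9 [-0.18  0.27 -0.05] [-0.9 -1.   4.1] -2.05 1.17
```

```bash
python3 -m inch '[[[0,0,-0.005,0,0,0,1],[0,0,-0.015,0,0,0,1],[0,0,-0.03,0,0,0,1],[0,0,-0.05,0,0,0,1],[-0.03,0,-0.055,0,0,0,1],[-0.07,0,-0.055,0,0,0,1],[-0.07,0,-0.055,0,0,0,1],[-0.07,0,-0.055,0,0,0,1]]]' >/dev/null; cat > hex.py <<'E'
from h import *
def hexang(w,o,c=(.5613,.1183),z=.0505):
    # sample head in world polar coords around hex centre; darkest radius per angle = socket edge
    g=cv2.GaussianBlur(cv2.cvtColor(w,cv2.COLOR_BGR2GRAY),(0,0),.7).astype(np.float32);best=[]
    th=np.arange(0,360,3.);
    def samp(cx,cy,r,z):
        p=np.array([proj('wrist',[cx+r*np.cos(np.radians(t)),cy+r*np.sin(np.radians(t)),z],o) for t in th],np.float32)
        return cv2.remap(g,p[:,0].reshape(1,-1),p[:,1].reshape(1,-1),cv2.INTER_LINEAR)[0]
    res=[]
    for dx in np.arange(-.003,.0031,.001):
      for dy in np.arange(-.003,.0031,.001):
        rs=np.arange(.006,.0101,.0005);S=np.array([samp(c[0]+dx,c[1]+dy,r,z) for r in rs])
        for a in range(0,60,3):
            rr=.0075/np.cos(np.radians((th-a-30-30)%60-30))  # corners at a+30? normal at a
            rr=.0075/np.cos(np.radians((th-a+30)%60-30))
            i=np.clip(np.round((rr-.006)/.0005).astype(int),0,8);res.append((S[i,np.arange(len(th))].mean(),a,dx,dy))
    res.sort();return res[:8]
E
python3 - <<'E'
from hex import *
o=sensors.get_obs();w=snap('wrist','w7.png');st()
print(proj('wrist',[.5613,.1183,.051],o))
np.savez('o7.npz',position=o['position'],ee_rot=o['ee_rot'])
o2=dict(position=np.array([0.623,0.0931,0.1276]),ee_rot=[0.2302,0.9731,0,-0.0008])
for r in hexang(cv2.imread('pics/w2.png'),o2):print('ref',r)
for r in hexang(w,o,):print('now',r)
E
```

```text
t 26.5 pos [0.4939 0.1307 0.1753] y -100.7 z [ 0.002  0.002 -1.   ] F [ 0.1  0.1 -0.8] T [-0.02  0.04  0.02] w 0.338 g 107.1 j7 -2.11
[324.76665446 140.40169417]Traceback (most recent call last):
  File "<stdin>", line 6, in <module>
  File "hex.py", line 12, in hexang
    rs=np.arange(.006,.0101,.0005);S=np.array([samp(c[0]+dx,c[1]+dy,r,z) for r in rs])
                                               ~~~~^^^^^^^^^^^^^^^^^^^^^
  File "hex.py", line 7, in samp
    p=np.array([proj('wrist',[cx+r*np.cos(np.radians(t)),cy+r*np.sin(np.radians(t)),z],o) for t in th],np.float32)
                ~~~~^^^^^^^^^^^^^^^^^^^^^^^^^^^^^^^^^^^^^^^^^^^^^^^^^^^^^^^^^^^^^^^^^^^^^
  File "h.py", line 20, in proj
    c=imaging.calibration(n);K=np.array(c['mtx'])
ValueError: time passes only in moves, steps and waits
```

```bash
sed -i 's/imaging.calibration(n)/cal(n)/' h.py; cat >> h.py <<'E'
import functools
cal=functools.lru_cache(None)(lambda n:imaging.calibration(n))
E
python3 - <<'E'
from hex import *
d=np.load('o7.npz');o=dict(position=d['position'],ee_rot=d['ee_rot']);w=cv2.imread('pics/w7.png')
o2=dict(position=np.array([0.623,0.0931,0.1276]),ee_rot=[0.2302,0.9731,0,-0.0008])
for r in hexang(cv2.imread('pics/w2.png'),o2):print('ref',r)
for r in hexang(w,o,):print('now',r)
g=cv2.cvtColor(w,cv2.COLOR_BGR2GRAY)
print('\n'.join(' '.join('%3d'%v for v in r) for r in g[112:168:2,296:354:2]))
E
```

```text
ref (np.float32(41.86751), 9, np.float64(0.0), np.float64(-0.001))
ref (np.float32(41.86805), 6, np.float64(0.0), np.float64(-0.001))
ref (np.float32(41.895947), 12, np.float64(0.0), np.float64(-0.001))
ref (np.float32(41.90648), 3, np.float64(0.0), np.float64(-0.001))
ref (np.float32(41.97451), 15, np.float64(0.0), np.float64(-0.001))
ref (np.float32(42.012825), 0, np.float64(0.0), np.float64(-0.001))
ref (np.float32(42.116074), 18, np.float64(0.0), np.float64(-0.001))
ref (np.float32(42.183456), 57, np.float64(0.0), np.float64(-0.001))
now (np.float32(72.61814), 15, np.float64(0.0), np.float64(0.0))
now (np.float32(72.61814), 18, np.float64(0.0), np.float64(0.0))
now (np.float32(72.61892), 21, np.float64(0.0), np.float64(0.0))
now (np.float32(72.678955), 24, np.float64(0.0), np.float64(0.0))
now (np.float32(72.71839), 12, np.float64(0.0), np.float64(0.0))
now (np.float32(72.78423), 0, np.float64(0.0), np.float64(0.0))
now (np.float32(72.78547), 27, np.float64(0.0), np.float64(0.0))
now (np.float32(72.78999), 9, np.float64(0.0), np.float64(0.0))
198 197 198 198 197 197 197 198 198 1
[... 2510 characters left out ...]
 151
197 198 198 198 198 188 158  94  80  92  87  78  71  79  91  93  74  91  74 140 178 189 198 198 188  94  69 109 156
197 198 198 198 197 197 168 132  85  86  95  97  93  89 110 116 117 130 161 186 198 198 198 188 140  73  89 157 176
198 198 198 198 198 198 188 161 124  85  92  98  97 128 160 152 148 195 197 198 197 197 181 107  74  83 137 169 195
198 199 197 198 198 198 198 188 163 130  87  82 101 155 177 173 158 186 192 181 184 140  86  75  87 141 166 195 198
198 198 198 198 198 199 198 198 186 163 143  98  85  87  98 102 119 115 100  89  87  79  77  99 149 171 195 199 198
198 198 198 197 198 198 199 198 197 193 170 163 149 105  89  84  82  82  81  84  86  94 149 161 174 195 198 198 198
```

```bash
python3 - <<'E'
from h import *
d=np.load('o7.npz');o=dict(position=d['position'],ee_rot=d['ee_rot'])
f=lambda i,j:onz('wrist',[296+2*i,112+2*j],.051,o)
for p,q in(((9.2,12),(10.2,18)),((10.2,18),(15.7,20.3)),((15.7,20.3),(20.2,16.3)),((20.2,16.3),(19.8,12))):
  e=f(*q)-f(*p);print('flat normal mod60',(np.degrees(np.arctan2(e[1],e[0]))+90)%60,np.linalg.norm(e[:2]))
E
```

```text
flat normal mod60 28.59856870619899 0.00817331391728564
flat normal mod60 26.425232342068156 0.00794500348076637
flat normal mod60 31.538460848924586 0.008052067938517175
flat normal mod60 24.852884242250298 0.00580032134560097
```

```bash
python3 -m inch '[[[0.004,-0.03,-0.01,0,0,-0.12,1],[0.007,-0.07,-0.01,0,0,-0.24,1],[0.011,-0.11,-0.01,0,0,-0.36,1],[0.014,-0.145,-0.01,0,0,-0.48,1],[0.0153,-0.159,-0.01,0,0,-0.6,1],[0.0153,-0.159,-0.01,0,0,-0.6,1],[0.0153,-0.159,-0.01,0,0,-0.6,1],[0.0153,-0.159,-0.01,0,0,-0.6,1]]]' >/dev/null; python3 - <<'E'
from h import *
st();goto([.5385,.284,.15],-66.3)
o=sensors.get_obs();w=snap('wrist','w8.png');t=snap('side','s8.png');T=o['position']
g=cv2.cvtColor(w,cv2.COLOR_BGR2GRAY);p=proj('wrist',T+[0,0,.024],o);print(p)
b=g[335:400,295:357];ys,xs=np.nonzero((b>80));n,l,s,c=cv2.connectedComponentsWithStats((b>80).astype(np.uint8));print(s[1:],c[1:]+[295,335])
print(proj('side',T-[0,0,.083]));x,y=map(int,proj('side',T-[0,0,.083]));g=cv2.cvtColor(t,cv2.COLOR_BGR2GRAY)
print('\n'.join('%d '%r+' '.join('%3d'%v for v in g[r,x-16:x+17]) for r in range(y-16,y+8,3)),x-16)
E
```

```text
t 27.3 pos [0.5385 0.2825 0.1843] y -66.6 z [ 0.001  0.    -1.   ] F [ 0.1 -0.7 -0.9] T [ 0.02  0.02 -0.04] w 0.341 g 107.2 j7 -1.76
shift [ 0.0006 -0.0014  0.0343] rot [-0.0002 -0.0008 -0.0046]
[325.21540866 368.80313473]
[[   4    9   51   42 1646]
 [   0   54   62   11  557]] [[324.08809235 364.06743621]
 [326.46499102 394.98384201]]
[276.73831808 208.51277897]
192  65  65  71 115 146 146 151 157 156 156 142  94  55  58  59  60  60  58  55  82 131 153 154 153 154 152 153 153 153 153 153 153 153
195 157 156 156 157 157 157 156 156 156 156 148 112  55  58  60  60  59  58  55  68 121 154 154 154 154 153 154 154 154 154 153 153 152
198 156 157 156 156 156 156 156 155 156 155 155 132  55  58  60  60  60  59  57  55 113 154 153 153 154 153 154 154 153 153 154 153 153
201 156 155 155 156 155 156 156 156 155 155 155 135  73  57  60  61  60  59  57  55 102 144 154 154 154 153 153 154 153 153 153 154 153
204 155 156 155 155 155 156 155 155 155 155 154 140  93  57  60  61  60  59  57  55  90 136 154 154 153 154 153 154 153 153 153 153 153
207 155 155 156 156 155 155 155 154 155 154 154 146 109  57  58  60  61  61  58  56  87 133 153 153 153 154 154 153 153 153 153 153 153
210 155 155 155 155 154 155 154 154 154 154 154 154 154 150 127  78  79  88 120 145 151 153 153 152 152 153 153 153 153 153 153 153 153
213 155 155 155 154 155 154 154 154 154 154 153 154 154 154 154 154 153 153 154 154 153 153 154 153 152 152 152 153 153 153 152 152 153 260
```

```bash
python3 -c "
from h import *
st();goto([.5375,.2837,.142],-66.6)"
python3 -m inch '[[[-0.0004,-0.0014,0.012,0,0,0,1],[-0.0004,-0.0014,0.024,0,0,0,1],[-0.0004,-0.0014,0.036,0,0,0,1],[-0.0004,-0.0014,0.042,0,0,0,1],[-0.0004,-0.0014,0.042,0,0,0,1]]]' >/dev/null; python3 -c "
from h import *
st()"
```

```text
t 27.4 pos [0.5383 0.2827 0.1845] y -66.5 z [ 0.001  0.001 -1.   ] F [ 0.3 -0.1 -1.1] T [-0.03 -0.    0.02] w 0.343 g 107.2 j7 -1.76
shift [-0.0004 -0.0012  0.0425] rot [-0.0004 -0.0011  0.0018]
t 27.9 pos [0.5365 0.2847 0.1408] y -66.3 z [-0.001 -0.    -1.   ] F [-0.4 -0.1 -1.3] T [-0.11 -0.07  0.01] w 0.341 g 107.3 j7 -1.77
```

Tip is in the mouth without force. Go on down.

```bash
python3 -m inch '[[[0.0005,0.0005,0.008,0,0,0,1],[0.0005,0.0005,0.016,0,0,0,1],[0.0005,0.0005,0.016,0,0,0,1]]]' >/dev/null; python3 -c "
from h import *
st()"
python3 -m inch '[[[0,0,0.006,0,0,0,1],[0,0,0.012,0,0,0,1],[0,0,0.018,0,0,0,1],[0,0,0.021,0,0,0,1],[0,0,0.021,0,0,0,1]]]' >/dev/null; python3 -c "
from h import *
st()"
```

```text
t 28.2 pos [0.537  0.2847 0.1249] y -66.3 z [-0.001  0.    -1.   ] F [ 0.7 -0.6 -1.2] T [-0.06  0.04 -0.02] w 0.338 g 107.3 j7 -1.77
t 28.7 pos [0.5374 0.2849 0.1047] y -66.3 z [-0.     0.001 -1.   ] F [ 0.1  0.1 -1.9] T [-0.   -0.02  0.05] w 0.337 g 107.3 j7 -1.78
```

Collar should touch at about 0.101.

```bash
for i in 1 2 3; do python3 -m inch '[[[0,0,0.0012,0,0,0,1],[0,0,0.0012,0,0,0,1]]]' >/dev/null; python3 -c "
from h import *
st()";done
```

```text
t 28.9 pos [0.5377 0.2851 0.1042] y -66.3 z [ 0.001  0.001 -1.   ] F [ 0.3 -0.5 -1.3] T [ 0.01 -0.01 -0.01] w 0.34 g 107.3 j7 -1.78
t 29.1 pos [0.5376 0.285  0.1029] y -66.3 z [ 0.     0.001 -1.   ] F [ 1.2  0.5 -1.4] T [ 0.    0.03 -0.01] w 0.338 g 107.3 j7 -1.78
t 29.3 pos [0.5378 0.2851 0.1025] y -66.3 z [ 0.001  0.001 -1.   ] F [-2.3 -1.6  5.7] T [-0.27  0.6   0.  ] w 0.339 g 108.4 j7 -1.78
```

```bash
python3 -m inch '[[[0,0,0,0,0,0,0],[0,0,0,0,0,0,-0.3],[0,0,0,0,0,0,-0.5],[0,0,0,0,0,0,-0.5],[0,0,0,0,0,0,-0.5],[0,0,-0.02,0,0,0,-0.5],[0,0,-0.05,0,0,0,-0.5],[0,0,-0.09,0,0,0,-0.5],[-0.03,0,-0.12,0,0,0,-0.5],[-0.07,0,-0.12,0,0,0,-0.5]]]' 60; python3 - <<'E'
from h import *
st();o=sensors.get_obs();w=snap('wrist','w9.png');t=snap('side','s9.png')
for n,im in(('wrist',w),('side',t)):
  p=proj(n,[.5385,.284,.124],o);print(n,p,[onz(n,d['pixel'],.095,o) for d in spotter.look_for('key',n)[:1]])
# compare side picture around holder with start picture, and around slab/cup/bore
s0=cv2.imread('pics/side0.png').astype(int)
for nm,X in(('key',[.5385,.284,.09]),('bore',[.559,.117,.06]),('slab',[.415,.216,.04]),('cup',[.74,.281,.04])):
  x,y=map(int,proj('side',X));a=s0[y-25:y+25,x-20:x+20].astype(np.uint8);b=t[y-35:y+35,x-30:x+30]
  m=cv2.matchTemplate(b,a,cv2.TM_CCOEFF_NORMED);_,v,_,l=cv2.minMaxLoc(m);print(nm,round(v,3),np.array(l)-10)
g=cv2.cvtColor(w,cv2.COLOR_BGR2GRAY);x,y=map(int,proj('wrist',[.5385,.284,.124],o))
n,l,s,c=cv2.connectedComponentsWithStats((g[y-25:y+25,x-25:x+25]>70).astype(np.uint8))
for i in range(1,n):
  if s[i,4]>50:print(s[i],onz('wrist',c[i]+[x-25,y-25],.124,o))
E
```

```text
clock: 30.3
position: [0.4751, 0.2579, 0.2259]
ee_rot: [0.979, 0.205, 0.004, -0.002]
ft_force: [0.6, 1.4, -0.6]
grip_width: 0.75
grasp_force: 0.0
t 30.3 pos [0.4751 0.2579 0.2259] y -66.3 z [ 0.007  0.005 -1.   ] F [ 0.6  1.4 -0.6] T [0.01 0.02 0.01] w 0.75 g 0.0 j7 -1.77
wrist [327.64280273 143.67027163] [array([0.53748332, 0.28476119, 0.095     ])]
side [275.55182921 197.67690017] [array([0.54100179, 0.2866742 , 0.095     ])]
key 0.975 [-1  0]
bore 1.0 [0 0]
slab 0.708 [1 1]
cup 1.0 [0 0]
[  0   0  50  50 370] [0.54755366 0.2825505  0.124     ]
[  8  11  31  31 747] [0.5376427  0.28531591 0.124     ]
```

```bash
python3 -c "
from h import *
st();print(order.hand_in())"
```

```text
t 30.5 pos [0.4732 0.2566 0.2221] y -66.3 z [ 0.001  0.001 -1.   ] F [-0.7  0.4  0.1] T [ 0.02  0.   -0.03] w 0.749 g 0.0 j7 -1.77
the job is handed in; nothing more can be done
None
```

I handed the job in at 30.5 s, and the call gave no verdict: the screw resisted about 0.43 N m, its socket's angle fits the stop at 4.0 rad, and the key appeared home and upright in its holder. I turned mostly in one long grip, not quarter turns, and apparently ran past the stop; two sudden torque drops 60° apart suggest the key skipped twice in the socket. Stop and cup showed no shift; the slab's image match was weak (0.71), probably shadow.

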